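# Feel a locating pin into the hidden hole of an indexing fixture

### The arm

A 7-joint arm with a two-finger parallel gripper is mounted at the origin on a cart in front of the work surface, level with it; the furniture and walls round the work are solid. World frame = base frame: x ahead of the robot, y to its left, z up, the work surface at z = 0. Lengths are in m, angles in degrees, forces in N, time in s.
With the tool pointing down it reaches from about 0.425 to 0.95 m from the base axis. Payload 4.7 kg.
Tool frame: the origin (TCP) lies on the centre line of the jaws, within the pads' length; the fingertips stand 25 mm ahead of it and the grasp point (between the pads) lies 6 mm ahead of it; z points along the fingers, x is the direction in which the jaws open and shut, and the axes are right-handed (so a half turn about z gives the same grasp; the last joint's range is limited). The gripper opens to 87 mm and grips with 3 to 60 N. Pads are 19 mm wide; open, the fingers measure 117 mm over their backs; the gripper's body (75 mm by 190 mm) begins 51 mm behind the grasp point.
Start: joints at [-72.989, 26.849, -2.785, 87.806, 1.381, 65.374, -4.715], TCP at [0.216, 0.64, 0.248] pointing down, gripper open.
Joint ranges: [-148.3, 148.3], [-19.14, 114.17], [-79.39, 73.82], [5.75, 140.21], [-59.74, 239.74], [12.07, 113.84], [-152.46, 152.46]. Speed limits (degrees/s): [147.25, 147.25, 180, 180, 180, 180, 180].

### API

Orientations are given as [roll, pitch, yaw] about the fixed x, y, z axes, in that order (R = Rz(yaw) Ry(pitch) Rx(roll)).
In Python, from plant import telemetry, imaging, close_job gives the robot as it stands.
- The arm moves only by the shell command python3 -m creep 'ROWS' [FORCE]. ROWS is JSON, a list of rows, each a list of 7 numbers: the turn, a rotation vector about the tool's x, y, z in degrees, then the shift along the tool's x, y, z in m, then the gripper command: -1 is shut, 1 is fully open, values between are in proportion. In form: [[rx, ry, rz, dx, dy, dz, grip], ...]. A call has 1 to 12 rows; each row shifts and turns the commanded pose from where the row before left it, along the tool's axes as they then stand; what a row does not reach is not made up. A row lasts 1/10 s, in which the tool goes at most 50 mm and 8.59 degrees, less where a joint would pass 70% of its speed; a pose out of reach is approached as far as the arm can. A call is refused whole if a number of a shift passes 0.05 or a number of a turn 8.59, either way. A call with a gripper value outside its range is refused whole. The fingers move at their own pace and stop on an object; FORCE is the grip in N (left out, the last holds). Time passes only in rows, so rows that do not move let the fingers close. It gives the time, the measured TCP pose, the force and the opening at its end, in the units of the state.
- telemetry.get_obs(): the state, without advancing time (a new reading comes with each control period).
- imaging.camera(name): name is "side" or "top" or "wrist"; returns a dict with "frame" (420x560x3 uint8, blue, green, red), "depth" (420x560 float32, m along the optical axis (not along the pixel's ray), 0 where there is no reading), "fovy" (degrees; the focal length in pixels is half the picture's height over the tangent of half this angle, whatever the lens; pixels are square), "cx", "cy" (the principal point, pixels), "cam_to_world" (4x4, takes a point from camera to world coordinates). Camera axes: x right, y down, z forward; pixel columns grow to the right and rows downward; lengths in m; the calibration is good to about 2 mm. The wrist camera is an equidistant fisheye: a pixel r from the principal point sees the ray r / f radians off the axis. A picture is of the moment at which its call begins.
- close_job(): hands the job in, once; it reports no verdict.
The state is a dict: "time_s": time; "joint_pos": joint angles; "dq": joint speeds; "joint_torque": joint torques, N m; "tcp_pos": TCP position; "tool_rot": TCP orientation; "force": force on the tool from outside, world axes, zero at the start; "ft_torque": the same for the moment, N m; "grip_width": finger opening in m.
Only numpy, scipy, OpenCV 4.12 (cv2) and the standard library are available. Lean on these libraries where they do the work, as an engineer would, in place of code of your own. Each camera call takes 0.05 s, during which the arm holds its last target. There are 200 camera calls.

### The job

Lock the indexing fixture: draw the locating pin out of its wooden block, put its tip through the flap-covered slot in the fixture's cover and feel along the slide inside until the pin drops into the slide's hidden hole. Seat it fully home, upright with its collar flat on the cover, and let go of it. Press only gently, never with more than 35 N on the fixture, and leave the loupe, bowl, pliers and tape roll where they are.

Things in the scene. Friction and masses are not known exactly. Their poses are not given: they have to be found in the camera images.
- fixture: Fixed indexing fixture: grey box 72 x 152 mm, 58 mm high, on a dark base plate 100 x 170 x 8 mm with four bolt heads; plain aluminium cover 6 mm thick. Origin at the centre of its underside, on the bench; x across, y along the box and its slot, z up.
- slot (a point): Centre of the slot's mouth, level with the cover's top; axes as the fixture's. Slot 60 mm long (y), 14 mm wide (x). Just under the cover a dark sprung dust flap closes it, hinged along the +x edge; the pin pushes it down with less than 1.5 N.
- slide_top (a point): Point straight below the slot's middle (not the hole), 28 mm below the cover's top, level with the hidden slide's flat top. The slide has one straight hole, 13 mm along y, 15 mm across, 20 mm deep, centred on the slot's centre line up to 20 mm either way in y from here, each time elsewhere; nothing outside shows it. The slide is clamped and holds against 100 N. A home pin's tip is 18 mm below this level.
- pin_block: Fixed wooden block 56 x 56 x 52 mm with one upright through hole of 13 mm at its centre, in which the pin stands. Origin at the centre of its underside; z up.
- pin_grip (a point): Point on the axis of the loose steel pin's round ribbed knob (20 mm diameter, 44 mm tall), 23 mm above the collar's upper face, 21 mm below the knob's top; z runs along the axis from tip to knob. Pin 94 mm long, 0.10 to 0.17 kg, starts upright in the block, its collar (24 mm diameter, 4 mm thick) resting on the block's top.
- pin_tip (a point): Centre of the flat end of the pin's shank, 73 mm below pin_grip along the axis. Shank 10 mm diameter, 46 mm long from tip to collar underside; the last 3 mm taper to 6 mm diameter.
- loupe: Black eye loupe, 35 mm diameter, 36 mm high, standing on the bench; bystander. Origin at the centre of its underside.
- steel_bowl: Steel bowl, 99 mm diameter, 35 mm high; bystander. Origin at the centre of its underside.
- pliers: Red-handled pliers lying flat, 128 x 52 x 12 mm; bystander. Origin at the centre of its underside.
- tape_roll: Roll of beige tape lying flat, 101 mm diameter, 24 mm high; bystander. Origin at the centre of its underside.
Mind the look-alikes: they are no part of the job. There is more than one size of the part that bears pin_grip; the job needs the smaller. There is more than one size of the pin_block; the one meant has the size given above.

How it is judged (in metres and radians):
On the way, in this order (a step that is already met when the one before it is completed fails the run):
1. the pin is drawn clear of its block (z of pin_tip in the frame of pin_block above 0.056 m), for 0.1 s.
2. the pin's tip is through the slot and flap, below the cover (x of pin_tip in the frame of fixture between -0.006 and 0.006 m and y of pin_tip in the frame of fixture between -0.03 and 0.03 m and z of pin_tip in the frame of fixture below 0.046 m), for 0.1 s.
At the end, for the whole second after the job is handed in: The pin stands in the slide's hole through the slot: tip within 6 mm of the slot's centre line, no more than 14 mm above the bench (collar within 2 mm of the cover), upright to 0.12 rad, at rest and released (x of pin_tip in the frame of fixture between -0.006 and 0.006 m and y of pin_tip in the frame of fixture between -0.03 and 0.03 m and z of pin_tip in the frame of fixture below 0.014 m and angle between the z axis of pin_tip and the z axis of fixture, either way round below 0.12 rad and linear speed of pin below 0.01 m/s); the robot touches nothing.
It fails at once if the pin presses on the fixture with more than 35 N (contact force between pin and fixture above 35 N).
It fails at once if the robot itself presses on the fixture with more than 35 N (contact force between the arm and fixture above 35 N).
It fails at once if the loupe, bowl, pliers or tape roll is moved by more than 20 mm (distance of any of loupe, steel_bowl, pliers, tape_roll from where it was at the start of the episode above 0.02 m).
It also fails if it takes over 72 s, if anything falls off the work surface, if the arm or the gripper's body presses on something with over 40 N, if the wrist force passes 120 N, or if a joint passes its speed limit or range.

## Working session

There is one attempt and no reset: what is moved stays moved. The work goes in short steps, Python scripts to look and compute and a shell command to move; the robot and the scene stay as the last step left them, time stands still between calls to the robot, and variables do not carry over. Pictures are saved under pics/ and viewed, about 8 in all and at most 12, crops included, and the job is handed in when it is done.

```bash
mkdir -p pics; cat > h.py <<'E'
import numpy as np, cv2
from plant import telemetry, imaging
def snap(n,name):
    c=imaging.camera(n); np.savez(f'pics/{name}.npz',**c); cv2.imwrite(f'pics/{name}.png',c['frame']); return c
def load(name): return dict(np.load(f'pics/{name}.npz'))
def pt(c,u,v,z=None):
    """world point at pixel from depth, or at the plane of height z"""
    f=210/np.tan(np.radians(float(c['fovy']))/2); T=c['cam_to_world']
    r=np.array([(u-c['cx'])/f,(v-c['cy'])/f,1.])
    if z is None: p=r*np.median(c['depth'][int(v)-1:int(v)+2,int(u)-1:int(u)+2]); return T[:3,:3]@p+T[:3,3]
    d=T[:3,:3]@r; return T[:3,3]+d*(z-T[2,3])/d[2]
E
python3 - <<'E'
from h import *
np.set_printoptions(precision=4,suppress=True)
print(telemetry.get_obs())
for n in('top','side'):
    c=snap(n,n+'0'); print(c['fovy'],c['cx'],c['cy'],c['cam_to_world'])
E
```

```text
{'time_s': 0.0, 'joint_pos': array([-72.9916,  26.8976,  -2.7839,  87.8734,   1.3795,  65.3738,
        -4.717 ]), 'dq': array([-0.0542,  0.0098, -0.0059, -0.0136,  0.0394, -0.0649,  0.0184]), 'joint_torque': array([ -0.0007, -50.7976,  -0.0814, -23.6153,  -0.0614,   0.0382,
         0.0002]), 'tcp_pos': array([0.2158, 0.639 , 0.2465]), 'tool_rot': array([179.997 ,   0.1112,  71.3351]), 'force': array([-0.1264, -0.0417, -0.2505]), 'ft_torque': array([-0.0372, -0.0264,  0.0389]), 'grip_width': 0.08671112382648878}
52.27836150949671 271.52556534470466 207.9064025935769 [[ 0.0124 -0.9831  0.1829  0.3556]
 [-0.999  -0.0202 -0.0408  0.0451]
 [ 0.0438 -0.1822 -0.9823  0.9759]
 [ 0.      0.      0.      1.    ]]
57.18087584804161 286.0160140993609 206.83981341889353 [[-0.9577 -0.1555  0.2423  0.344 ]
 [-0.2869  0.4447 -0.8485  0.7728]
 [ 0.0242 -0.8821 -0.4705  0.481 ]
 [ 0.      0.      0.      1.    ]]
```

View pics/top0.png

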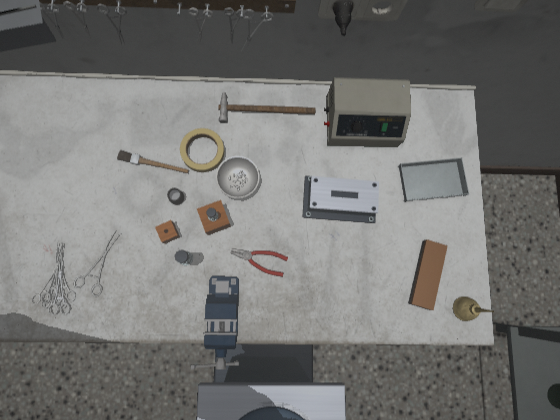

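View pics/side0.png

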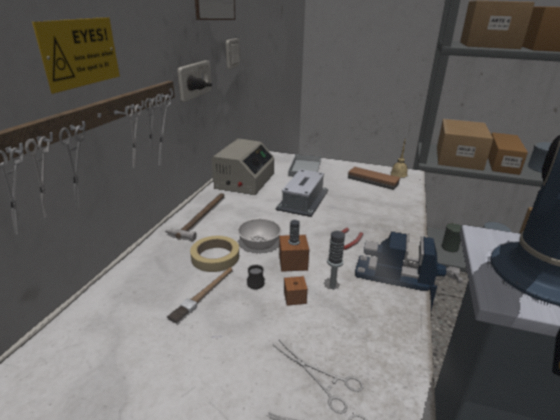

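The top view shows the pin in its block at about (212,215) with the small decoy block at (167,231). A larger pin stands at (185,257). The fixture is at (341,198), with the slot at (344,194).

```bash
python3 - <<'E'
from h import *
np.set_printoptions(precision=4,suppress=True)
c=load('top0'); f=c['frame']
a=cv2.resize(f[195:240,190:235],None,fx=8,fy=8,interpolation=cv2.INTER_CUBIC)
b=cv2.resize(f[172:224,300:380],None,fx=8,fy=8,interpolation=cv2.INTER_CUBIC)
o=np.zeros((416+0,360+0,3),np.uint8);o[:360,:360]=a
o=np.hstack([o,cv2.resize(b,(440,286))]) if 0 else o
w=np.zeros((600,800,3),np.uint8); w[:180*1,:]=0
b=cv2.resize(f[172:224,300:380],None,fx=5.5,fy=5.5,interpolation=cv2.INTER_CUBIC) #440x286
w[:360,:360]=a; w[:286,360:800]=b
cv2.imwrite('pics/crop0.png',w[:360])
for n,u,v in[('knob',212,214),('block',206,224),('block',222,222),('cover',325,190),('cover',365,205),('big',182,257),('bowl',240,165)]: print(n,pt(c,u,v))
s=load('side0')
for n,u,v in[('knobtop',295,223),('big',337,236),('blk',285,242),('cover',298,195)]: print(n,pt(s,u,v))
E
```

```text
knob [0.5034 0.1316 0.0998]
block [0.4895 0.1486 0.0501]
block [0.4944 0.1141 0.0514]
cover [ 0.5696 -0.1112  0.0567]
cover [ 0.5376 -0.1999  0.0566]
big [0.4126 0.1851 0.1211]
bowl [0.6372 0.08   0.005 ]
knobtop [0.5052 0.1412 0.0983]
big [0.4139 0.1984 0.1213]
blk [0.5241 0.1424 0.0507]
cover [ 0.5563 -0.078   0.0487]
```

View pics/crop0.png

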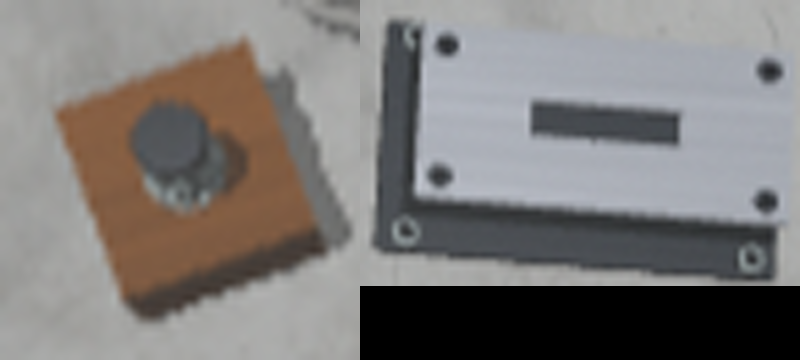

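```bash
python3 - <<'E'
from h import *
np.set_printoptions(precision=4,suppress=True)
c=load('top0')
A=lambda x,y,z:pt(c,190+(x+.5)/8-.5,195+(y+.5)/8-.5,z)
B=lambda x,y,z:pt(c,300+(x-360+.5)/5.5-.5,172+(y+.5)/5.5-.5,z)
print('knob',A(170,137,.1), 'block',np.mean([A(*p,.052) for p in[(55,110),(248,38),(322,240),(130,297)]],0))
q=[A(*p,.052) for p in[(55,110),(248,38),(322,240),(130,297)]]
for i in range(4): d=q[i]-q[i-1]; print(np.linalg.norm(d),np.degrees(np.arctan2(d[1],d[0])))
s=[B(*p,.058) for p in[(532,100),(681,111),(679,146),(531,133)]]
print('slot',np.mean(s,0),[np.linalg.norm(s[i]-s[i-1]) for i in range(4)])
for a,b in((s[0],s[1]),(s[3],s[2]),(B(447,45,.058),B(769,70,.058)),(B(440,175,.058),B(766,200,.058)),(B(405,230,.01),B(752,258,.01))):
  d=b-a; print('dir',np.degrees(np.arctan2(d[1],d[0])))
h=[B(*p,.058) for p in[(447,45),(769,70),(440,175),(766,200)]]
print('cover holes centre',np.mean(h,0))
E
```

```text
knob [0.5082 0.1342 0.1   ] block [0.5073 0.1336 0.052 ]
0.055615908220516284 23.73590201323815
0.05584151107479527 -67.74698827378671
0.059712975478517644 -158.47007854164627
0.05380595664999485 107.87117058797023
slot [ 0.5615 -0.1539  0.058 ] [np.float64(0.013614256420750082), np.float64(0.06056649701252507), np.float64(0.014499022465337656), np.float64(0.06003017908104679)]
dir -93.01901095346055
dir -93.85869436525269
dir -93.20443253645645
dir -93.2480081346509
dir -93.52233427552416
cover holes centre [ 0.5616 -0.1539  0.058 ]
```

```bash
python3 -m creep '[[0,0,-7.7,0,0,0,1],[0,0,-7.7,0,0,0,1],[0,0,0,-0.0244,0.016,0,1],[0,0,0,-0.0244,0.016,0,1],[0,0,0,-0.0244,0.016,0,1],[0,0,0,-0.0244,0.016,0,1],[0,0,0,-0.0244,0.016,0,1],[0,0,0,-0.0244,0.016,0,1],[0,0,0,-0.0244,0.016,0,1],[0,0,0,-0.0244,0.016,0,1],[0,0,0,-0.0244,0.016,0,1],[0,0,0,-0.0244,0.016,0,1]]' 15
python3 -m creep '[[0,0,0,-0.0244,0.016,0,1],[0,0,0,-0.0244,0.016,0,1],[0,0,0,-0.0244,0.016,0,1],[0,0,0,-0.0244,0.016,0,1],[0,0,0,-0.0244,0.016,0,1],[0,0,0,-0.0244,0.016,0,1],[0,0,0,-0.0244,0.016,0,1],[0,0,0,-0.0244,0.016,0,1],[0,0,0,-0.0244,0.016,0,1],[0,0,0,-0.0244,0.016,0,1],[0,0,0,0,0,0,1],[0,0,0,0,0,0,1]]'
python3 - <<'E'
from h import *
c=snap('wrist','w0');print(c['fovy'],c['cx'],c['cy'],c['cam_to_world'])
E
```

```text
time_s: 1.3
tcp_pos: [0.3621, 0.3855, 0.2472]
tool_rot: [-180.0, 0.0, 86.7]
force: [1.2, 1.1, -0.4]
grip_width: 0.0869
time_s: 2.5
tcp_pos: [0.5075, 0.1337, 0.2472]
tool_rot: [-179.9, -0.0, 86.7]
force: [-0.0, 0.8, -0.2]
grip_width: 0.087
65.70646984690485 276.10624336111056 208.29046207455852 [[ 5.88386293e-02  9.59007587e-01  2.77204732e-01  4.30428066e-01]
 [ 9.98267428e-01 -5.64140163e-02 -1.67212783e-02  1.38436673e-01]
 [-3.97600517e-04  2.77708312e-01 -9.60665361e-01  3.84625115e-01]
 [ 0.00000000e+00  0.00000000e+00  0.00000000e+00  1.00000000e+00]]
```

View pics/w0.png

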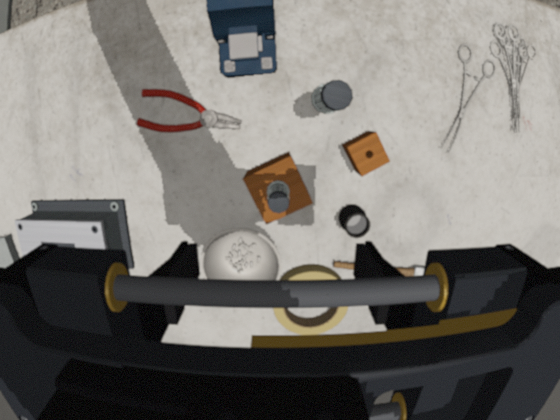

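```bash
python3 - <<'E'
from h import *
c=load('w0');f=210/np.radians(float(c['fovy'])/2)
f2=210/np.tan(np.radians(float(c['fovy'])/2));T=c['cam_to_world']
def wp(u,v,z,f):
    d=np.array([u-c['cx'],v-c['cy']]);r=np.hypot(*d);t=r/f
    q=T[:3,:3]@np.array([*(d/max(r,1e-6)*np.sin(t)),np.cos(t)]);return T[:3,3]+q*(z-T[2,3])/q[2]
for z,u,v in[(.1,278,202),(.052,243,184),(.052,291,153),(.052,313,202),(.052,264,222)]: print(z,wp(u,v,z,f2).round(4))
cv2.imwrite('pics/w0c.png',cv2.resize(c['frame'][140:235,230:330],None,fx=6,fy=6,interpolation=cv2.INTER_CUBIC))
E
```

```text
0.1 [0.5067 0.1355 0.1   ]
0.052 [0.4979 0.0996 0.052 ]
0.052 [0.4684 0.1514 0.052 ]
0.052 [0.5218 0.1722 0.052 ]
0.052 [0.541  0.1187 0.052 ]
```

View pics/w0c.png

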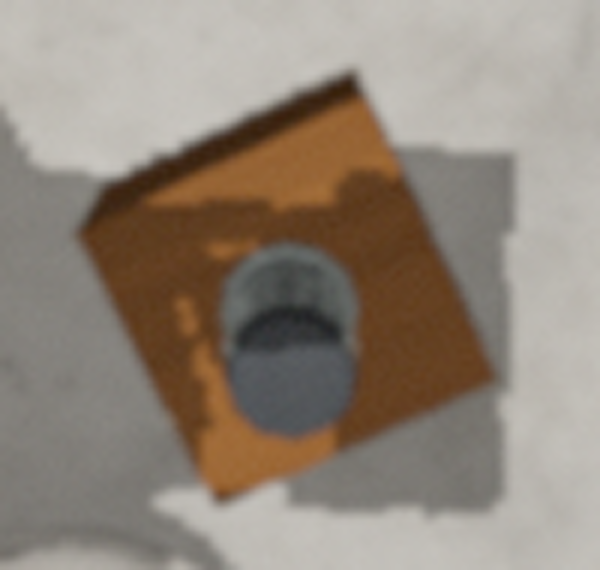

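The enlarged wrist view puts the knob top at about (278.6,202). That gives (0.507, 0.1355), within 2 mm of the top camera's result. Descending to grasp.

```bash
python3 -m creep '[[0,0,0,0.001,0,0.02,1],[0,0,0,0,0,0.02,1],[0,0,0,0,0,0.02,1],[0,0,0,0,0,0.02,1],[0,0,0,0,0,0.02,1],[0,0,0,0,0,0.02,1],[0,0,0,0,0,0.02,1],[0,0,0,0,0,0.015,1],[0,0,0,0,0,0.007,1],[0,0,0,0,0,0,1],[0,0,0,0,0,0,1]]' 30
python3 -m creep '[[0,0,0,0,0,0,-1],[0,0,0,0,0,0,-1],[0,0,0,0,0,0,-1],[0,0,0,0,0,0,-1],[0,0,0,0,0,0,-1],[0,0,0,0,0,0,-1],[0,0,0,0,0,0,-1],[0,0,0,0,0,0,-1],[0,0,0,0,0,0,-1],[0,0,0,0,0,0,-1]]' 30
```

```text
time_s: 3.65
tcp_pos: [0.5079, 0.1359, 0.086]
tool_rot: [180.0, -0.0, 86.8]
force: [0.4, 0.7, -0.6]
grip_width: 0.087
time_s: 4.65
tcp_pos: [0.5077, 0.1352, 0.0855]
tool_rot: [-180.0, -0.0, 86.7]
force: [0.3, -0.6, 0.3]
grip_width: 0.0192
```

```bash
python3 -m creep '[[0,0,0,0,0,-0.005,-1],[0,0,0,0,0,-0.01,-1],[0,0,0,0,0,-0.015,-1],[0,0,0,0,0,-0.02,-1],[0,0,0,0,0,-0.02,-1],[0,0,0,0,0,-0.02,-1],[0,0,0,0,0,-0.01,-1],[0,0,0,0,0,-0.005,-1],[0,0,0,0,0,0,-1],[0,0,0,0,0,0,-1]]'
python3 -m creep '[[0,0,0,-0.0286,0.007,0,-1],[0,0,0,-0.0286,0.007,0,-1],[0,0,0,-0.0286,0.007,0,-1],[0,0,0,-0.0286,0.007,0,-1],[0,0,0,-0.0286,0.007,0,-1],[0,0,0,-0.0286,0.007,0,-1],[0,0,0,-0.0286,0.007,0,-1],[0,0,0,-0.0286,0.007,0,-1],[0,0,0,-0.0286,0.007,0,-1],[0,0,0,-0.0286,0.007,0,-1],[0,0,0,0,0,0,-1],[0,0,0,0,0,0,-1]]'
python3 - <<'E'
from h import *
f=[snap(n,n+'1')['frame'] for n in('wrist','side')]
cv2.imwrite('pics/m1.png',np.hstack([cv2.resize(f[0][130:340,170:390],(400,382)),cv2.resize(f[1][110:220,260:375],(400,382),interpolation=cv2.INTER_CUBIC)]))
print(telemetry.get_obs()['tcp_pos'],telemetry.get_obs()['force'])
E
```

```text
time_s: 5.65
tcp_pos: [0.5072, 0.1349, 0.1898]
tool_rot: [-179.9, 0.0, 86.7]
force: [0.4, -0.5, -1.1]
grip_width: 0.019
time_s: 6.85
tcp_pos: [0.5607, -0.1548, 0.1893]
tool_rot: [-179.9, -0.0, 86.6]
force: [-0.1, 0.2, -1.2]
grip_width: 0.0193
[ 0.56098978 -0.15302116  0.18963348] [ 0.61137931  0.35497248 -1.81596462]
```

View pics/m1.png

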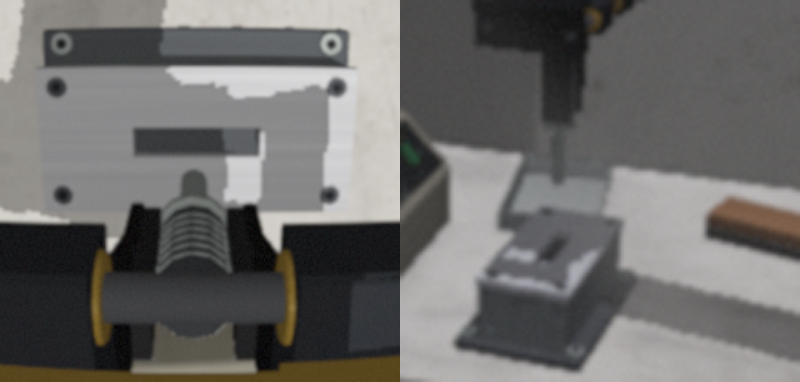

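```bash
cat >> h.py <<'E'
def wp(c,u,v,z):
    f=210/np.tan(np.radians(float(c['fovy'])/2));T=c['cam_to_world']
    d=np.array([u-c['cx'],v-c['cy']]);r=np.hypot(*d);t=r/f
    q=T[:3,:3]@np.array([*(d/max(r,1e-6)*np.sin(t)),np.cos(t)]);return T[:3,3]+q*(z-T[2,3])/q[2]
E
python3 - <<'E'
from h import *
c=load('wrist1'); C=lambda x,y,z:wp(c,170+(x+.5)/1.818-.5,130+(y+.5)/1.818-.5,z).round(4)
print('tip far edge',C(194,171,.11))
for p in[(134,128),(261,130),(261,156),(134,156)]: print(C(*p,.058))
for p in [(56,88),(337,88),(63,195),(330,195)]: print('hole',C(*p,.058))
cv2.imwrite('pics/w1c.png',cv2.resize(c['frame'][190:270,240:320],None,fx=7,fy=7,interpolation=cv2.INTER_CUBIC))
E
```

```text
tip far edge [ 0.5574 -0.1543  0.11  ]
[ 0.5521 -0.1823  0.058 ]
[ 0.5566 -0.1225  0.058 ]
[ 0.5694 -0.1228  0.058 ]
[ 0.5658 -0.1835  0.058 ]
hole [ 0.5304 -0.2177  0.058 ]
hole [ 0.5381 -0.0856  0.058 ]
hole [ 0.584  -0.2208  0.058 ]
hole [ 0.5919 -0.0887  0.058 ]
```

View pics/w1c.png

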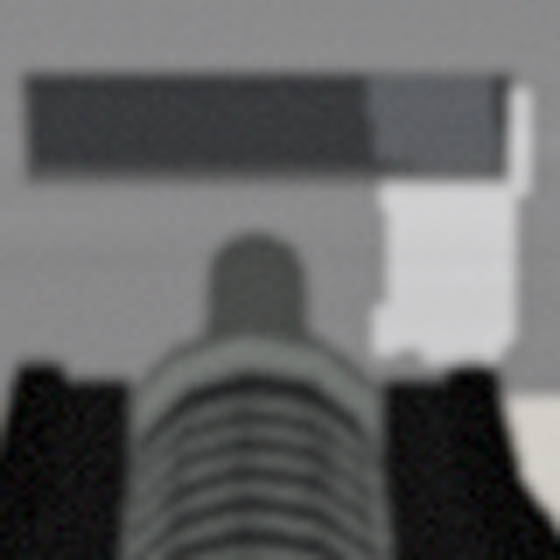

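```bash
python3 -m creep '[[0,0,0,0.011,0.0005,0,-1],[0,0,0,0.012,0,0,-1],[0,0,0,0,0,0.01,-1],[0,0,0,0,0,0.015,-1],[0,0,0,0,0,0.015,-1],[0,0,0,0,0,0.01,-1],[0,0,0,0,0,0.002,-1],[0,0,0,0,0,0.002,-1],[0,0,0,0,0,0.002,-1],[0,0,0,0,0,0,-1]]'
python3 - <<'E'
from h import *
s=snap('side','side2'); print(telemetry.get_obs()['tcp_pos'],telemetry.get_obs()['force'])
E
```

```text
time_s: 7.95
tcp_pos: [0.5634, -0.1316, 0.1348]
tool_rot: [180.0, -0.0, 86.7]
force: [-0.7, 0.2, -1.3]
grip_width: 0.0195
[ 0.56336786 -0.13157697  0.13487781] [ 0.65656464  0.08294672 -2.16432156]
```

```bash
python3 -m creep '[[0,0,0,0,0,0.002,-1],[0,0,0,0,0,0.002,-1],[0,0,0,0,0,0.002,-1],[0,0,0,0,0,0.002,-1],[0,0,0,0,0,0.002,-1],[0,0,0,0,0,0,-1]]'
python3 -m creep '[[0,0,0,0,0,0.002,-1],[0,0,0,0,0,0.002,-1],[0,0,0,0,0,0.002,-1],[0,0,0,0,0,0.002,-1],[0,0,0,0,0,0.002,-1],[0,0,0,0,0,0,-1]]'
python3 -m creep '[[0,0,0,0,0,0.001,-1],[0,0,0,0,0,0.001,-1],[0,0,0,0,0,0.001,-1],[0,0,0,0,0,0,-1]]'
```

```text
time_s: 8.6
tcp_pos: [0.5627, -0.1314, 0.124]
tool_rot: [-179.9, -0.0, 86.7]
force: [-0.8, 0.3, -0.8]
grip_width: 0.0194
time_s: 9.2
tcp_pos: [0.5629, -0.1314, 0.1141]
tool_rot: [-180.0, -0.0, 86.7]
force: [0.1, 0.4, -1.7]
grip_width: 0.0193
time_s: 9.6
tcp_pos: [0.563, -0.1315, 0.1113]
tool_rot: [-180.0, -0.0, 86.7]
force: [-0.4, -0.4, -1.5]
grip_width: 0.0193
```

Tip is at about z = 0.032, inside the fixture with no contact. Feeling for the slide.

```bash
python3 -m creep '[[0,0,0,0,0,0.001,-1],[0,0,0,0,0,0.001,-1],[0,0,0,0,0,0,-1]]'
python3 -m creep '[[0,0,0,0,0,0.001,-1],[0,0,0,0,0,0,-1]]'
```

```text
time_s: 9.9
tcp_pos: [0.5632, -0.1315, 0.1095]
tool_rot: [180.0, -0.0, 86.7]
force: [-0.5, 0.3, -1.6]
grip_width: 0.0191
time_s: 10.1
tcp_pos: [0.5635, -0.1316, 0.1094]
tool_rot: [180.0, -0.0, 86.7]
force: [-1.8, -0.4, 3.3]
grip_width: 0.0193
```

```bash
python3 -m creep '[[0,0,0,-0.0015,0,0.0003,-1],[0,0,0,-0.0015,0,0,-1],[0,0,0,-0.0015,0,0,-1],[0,0,0,-0.0015,0,0,-1],[0,0,0,-0.0015,0,0,-1],[0,0,0,-0.0015,0,0,-1]]'
python3 -m creep '[[0,0,0,-0.0015,0,0,-1],[0,0,0,-0.0015,0,0,-1],[0,0,0,-0.0015,0,0,-1],[0,0,0,-0.0015,0,0,-1]]'
```

```text
time_s: 10.7
tcp_pos: [0.5638, -0.1386, 0.1093]
tool_rot: [179.9, -0.2, 86.8]
force: [0.2, 3.1, 3.8]
grip_width: 0.0192
time_s: 11.1
tcp_pos: [0.5614, -0.1474, 0.1075]
tool_rot: [-179.9, 0.0, 86.7]
force: [-1.2, 0.2, -1.3]
grip_width: 0.0191
```

The pin dropped 2 mm and the contact force vanished. Going down gently.

```bash
python3 -m creep '[[0,0,0,0,0,0.001,-1],[0,0,0,0,0,0.001,-1],[0,0,0,0,0,0,-1]]'
python3 -m creep '[[0,0,0,0,0,0.001,-1],[0,0,0,0,0,0.001,-1],[0,0,0,0,0,0,-1]]'
```

```text
time_s: 11.4
tcp_pos: [0.5619, -0.1467, 0.1058]
tool_rot: [-179.9, 0.0, 86.7]
force: [-0.5, -0.2, -1.2]
grip_width: 0.0194
time_s: 11.7
tcp_pos: [0.5622, -0.1464, 0.104]
tool_rot: [-180.0, -0.0, 86.7]
force: [-0.3, -0.0, -1.4]
grip_width: 0.0195
```

```bash
python3 -m creep '[[0,0,0,0,0,0.001,-1],[0,0,0,0,0,0.001,-1],[0,0,0,0,0,0.001,-1],[0,0,0,0,0,0.001,-1],[0,0,0,0,0,0.001,-1],[0,0,0,0,0,0,-1]]'
python3 -m creep '[[0,0,0,0,0,0.001,-1],[0,0,0,0,0,0.001,-1],[0,0,0,0,0,0.001,-1],[0,0,0,0,0,0.001,-1],[0,0,0,0,0,0,-1]]'
```

```text
time_s: 12.3
tcp_pos: [0.5622, -0.1465, 0.099]
tool_rot: [-180.0, -0.0, 86.7]
force: [-0.1, 0.2, -1.7]
grip_width: 0.0196
time_s: 12.8
tcp_pos: [0.5622, -0.1465, 0.095]
tool_rot: [-180.0, -0.0, 86.7]
force: [-0.1, 0.7, -0.6]
grip_width: 0.0192
```

```bash
python3 -m creep '[[0,0,0,0,0,0.001,-1],[0,0,0,0,0,0.001,-1],[0,0,0,0,0,0.001,-1],[0,0,0,0,0,0,-1]]'
python3 -m creep '[[0,0,0,0,0,0.001,-1],[0,0,0,0,0,0,-1]]'
python3 -m creep '[[0,0,0,0,0,0.001,-1],[0,0,0,0,0,0,-1]]'
```

```text
time_s: 13.2
tcp_pos: [0.5622, -0.1465, 0.092]
tool_rot: [-180.0, -0.0, 86.7]
force: [0.1, 0.4, -2.1]
grip_width: 0.0192
time_s: 13.4
tcp_pos: [0.5624, -0.1465, 0.0915]
tool_rot: [180.0, -0.0, 86.7]
force: [-2.0, 0.5, 2.1]
grip_width: 0.0194
time_s: 13.6
tcp_pos: [0.5624, -0.1465, 0.0914]
tool_rot: [180.0, -0.0, 86.7]
force: [-3.7, -0.1, 8.9]
grip_width: 0.0197
```

Collar contact came at exactly the expected height, 18 mm below first slide contact. I'll ease off, release and back out.

```bash
python3 -m creep '[[0,0,0,0,0,-0.001,-1],[0,0,0,0,0,0,-1],[0,0,0,0,0,0,0],[0,0,0,0,0,0,0.5],[0,0,0,0,0,0,1],[0,0,0,0,0,0,1],[0,0,0,0,0,0,1],[0,0,0,0,0,0,1],[0,0,0,0,0,0,1],[0,0,0,0,0,0,1],[0,0,0,0,0,0,1],[0,0,0,0,0,0,1]]'
python3 -m creep '[[0,0,0,0,0,-0.005,1],[0,0,0,0,0,-0.01,1],[0,0,0,0,0,-0.02,1],[0,0,0,0,0,-0.02,1],[0,0,0,0,0,-0.02,1],[0,0,0,0,0,-0.02,1],[0,0,0,0,0,-0.02,1],[0,0,0,0,0,-0.01,1],[0,0,0,0,0,0,1],[0,0,0,0,0,0,1]]'
python3 - <<'E'
from h import *
f=[snap(n,n+'3')['frame'] for n in('wrist','side')]
c=load('side3')
cv2.imwrite('pics/m3.png',np.hstack([cv2.resize(f[0][130:340,170:390],(400,382)),cv2.resize(f[1][110:220,260:375],(400,382),interpolation=cv2.INTER_CUBIC)]))
E
```

```text
time_s: 14.8
tcp_pos: [0.5623, -0.1465, 0.0912]
tool_rot: [-180.0, -0.0, 86.7]
force: [-0.6, -0.0, -0.1]
grip_width: 0.0853
time_s: 15.8
tcp_pos: [0.5619, -0.1463, 0.2159]
tool_rot: [-180.0, -0.0, 86.7]
force: [0.5, 0.1, 0.3]
grip_width: 0.0871
```

View pics/m3.png

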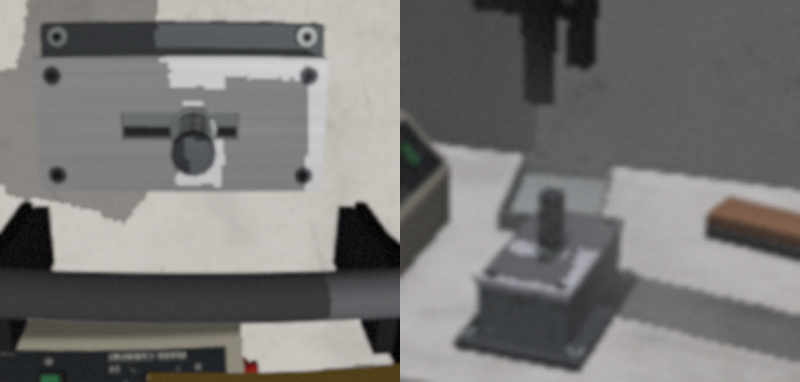

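The pin stands upright in the slot, with the knob top at about (193,152) in the left crop and the gripper clear of it. One depth check of the knob's height, then I'll hand in.

```bash
python3 - <<'E'
from h import *
s=load('side3')
for x,y in((551,192),(551,196)): print(pt(s,260+(x-400)*115/400,110+y*110/382).round(4))
w=load('wrist3'); print(wp(w,170+193/1.818,130+153/1.818,.106).round(4), w['depth'][int(130+153/1.818),int(170+193/1.818)])
u,v=170+193/1.818,130+153/1.818
d=w['depth'][int(v),int(u)];T=w['cam_to_world'];a=wp(w,u,v,.106)-T[:3,3];print((T[:3,3]+a*d/(a@T[:3,2])).round(4))
from plant import close_job; print(close_job())
E
```

```text
[ 0.5617 -0.1442  0.1036]
[ 0.5602 -0.1388  0.1027]
[ 0.5611 -0.1462  0.106 ] 0.25869355
[ 0.5611 -0.1462  0.1061]
the job is handed in; nothing more can be done
None
```

The pin is seated fully home in the slide's hidden hole and released, and the job was handed in after about 16 s of the 72 s allowed. No verdict is reported on hand-in.

- **What I did:** I drew the smaller pin out of the 56 mm block and put its tip through the flap-covered slot. Pressing with about 5 N, I felt along the slide until the pin dropped, about 7 mm to the +y side of the slot's middle, then seated it gently. The largest upward force in the readings I took was 8.9 N, at the end of the seating. I then eased off, opened the gripper and backed it about 125 mm up.
- **Last checks:**
  - The collar met the cover 18 mm below first contact with the slide, as it should.
  - Wrist depth puts the knob's top at 0.1061 m, against 0.106 m expected. It stands over the grip point to within about 1 mm, so the pin is upright.
  - The gripper is clear of the pin.
- **Disagreement:** The side camera read the knob's top 2 to 3 mm lower, at about 0.103 m, on points I placed by eye near its edge. That is close to the 2 mm calibration limit, so I went with the wrist reading.
- **Not checked at the end:** I did not measure the loupe, bowl, pliers and tape roll again. The arm passed above them and no unexpected contact showed in the readings.

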